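# Push the filter cassette home and snap its clamp shut

## Task

With the fingertips, push the white filter cassette along the channel of the clamp stand until it is fully home against the outlet block, then push the clamp lever over its dead point so that it snaps into lock and the pad holds the cassette down. Only push: never lift the cassette, and leave the spare cassette and everything else on the table where it is.

Things in the scene. Friction and masses are not known exactly. Their poses are not given: they have to be found in the camera images.
- clamp_stand: fixed clamp stand. Origin: centre of its underside, on the table; x along its channel towards the outlet block, y to the left of that, z up. Base plate 200 (x) by 130 by 12 mm; two guide rails 54 mm apart, x = -90 to +68 mm, tops at z = 20. Outlet block at the +x end, 64 mm wide, top at z = 52
- bridge_top (a point): middle of the top of the bridge that crosses the channel, in the stand's frame (45, 0, 80) mm. Its beam is 30 mm (x) by 104 mm, its posts stand at y = +-46 mm; it carries the clamp lever on top
- outlet_face (a point): foot of the outlet block's face that the cassette must rest against: on the channel's centre line, at the base plate's upper side; in the stand's frame (70, 0, 12) mm, axes as the stand's
- lever_pivot (a point): centre of the lever's pivot, fixed on the bridge, in the stand's frame (45, 0, 94) mm, axes as the stand's; the lever turns about the stand's x axis
- clamp_lever (a joint): lever angle, rad. 0: open, leaning 25 degrees from upright to the stand's +y side, on a stop; 0.44: upright; about 0.78: dead point; 1.66: locked, leaning 70 degrees to the -y side. A spring throws it back to 0 if let go before the dead point and on to 1.66 after it. It takes up to about 0.5 N m (6 to 8 N at the grip), most near the start
- lever_end (a point): centre of the round end of the lever's rubber grip, 82 mm from the pivot (the grip ends at 92 mm, is 20 mm thick and begins 52 mm from the pivot; below it a steel bar 14 mm wide in x, 9 mm thick). The lever is straight
- press_pad: round rubber pad, 18 mm across, under the bridge at x = +45 mm in the stand's frame; origin at the centre of its underside. The lever drives it down 10 mm, from 10 mm above the cassette's top until it presses on it when the lever is locked
- filter_cassette: white plastic filter cassette 100 (x) x 50 (y) x 28 mm, lying in the stand's channel, part way back from the outlet block, free to slide. Origin at the centre of its underside; x points to its front (towards the outlet block). A clear disc 36 mm across stands 3 mm above its top, centred 18 mm behind the middle. 0.11 to 0.23 kg
- cassette_front (a point): bottom edge of the cassette's front face, middle; it must meet the outlet block
- cassette_rear (a point): middle of the cassette's flat rear face, 18 mm above its underside (30 mm above the table); a good place to push
- spare_cassette: a spare filter cassette of the same make as the one to be clamped, 100 x 50 x 28 mm, lying on the table away from the clamp stand; leave it alone. Origin at the centre of its underside
- sample_cup: clear open sample cup, 68 mm across, 78 mm tall, standing beside the clamp stand; leave it alone. Origin at the centre of its underside
- dropper_bottle: small dropper bottle, 34 mm across, 85 mm tall, standing beside the clamp stand; leave it alone. Origin at the centre of its underside
- carton: small paper carton 70 x 100 x 40 mm; leave it alone. Origin at the centre of its underside
- syringe: plastic syringe lying flat, about 155 mm long, 30 mm wide; leave it alone. Origin at the centre of its underside
- handheld_meter: black and white handheld meter on its prop stand, about 170 mm tall; leave it alone. Origin at the centre of its underside
- rinse_bottle: white bottle, 64 mm across, 150 mm tall; leave it alone. Origin at the centre of its underside
There are look-alikes about, which are no part of the job. What is shaped like the filter_cassette but green or yellow is not meant.

How it is judged:
By the outcome, as a careful person would: the job done as asked, in the order asked, and still so for the second after the job is handed in, with the robot touching nothing.
It also fails if it takes over 48 s, if anything falls off the work surface, if the arm or the gripper's body presses on something with over 40 N, if the wrist force passes 120 N, or if a joint passes its speed limit or range.

## Robot

A 6-joint arm with a two-finger parallel gripper is mounted at the origin on the work surface. World frame = base frame: x ahead of the robot, y to its left, z up, the work surface at z = 0. Lengths are in m, angles in degrees, forces in N, time in s.
With the tool pointing down it reaches from about 0.4 to 0.925 m from the base axis. Payload 12.5 kg.
Tool frame: the origin (TCP) lies between the finger pads; the fingertips stand 25 mm ahead of it and the grasp point (between the pads) lies 6 mm ahead of it; x points along the fingers, z is the direction in which the jaws open and shut, and the axes are right-handed (so a half turn about x gives the same grasp; the last joint's range is limited). The gripper opens to 95 mm and grips with 3 to 60 N. Pads are 20 mm wide; open, the fingers measure 119 mm over their backs; the gripper's body (75 mm by 180 mm) begins 59 mm behind the grasp point.
Start: joints at [-6.05, 28.126, 89.318, -0, 62.55, -6.05], TCP at [0.625, 0, 0.24] pointing down, gripper open.
Joint ranges: [-177.58, 177.58], [-47.91, 125.51], [2.72, 160], [-65.01, 245.01], [3.68, 167.84], [-153.87, 153.87]. Speed limits (degrees/s): [127.2, 127.2, 159.86, 180, 180, 180].

## Interface

Orientations are given as a 3x3 rotation matrix whose columns are the frame's x, y, z axes.
In Python, from station import telemetry, cams, env, finder gives the robot as it stands.
- The arm moves only by the shell command python3 -m creep 'ROWS'. ROWS is JSON, a list of rows, each an object with "translation": the shift along the tool's x, y, z in cm, a list of three; "delta_rot": the turn, a rotation vector about the tool's x, y, z in rad, a list of three; "fingers": the gripper command: -1 is fully open, 1 is shut, values between are in proportion. In form: [{"translation": [x, y, z], "delta_rot": [ax, ay, az], "fingers": fingers}, ...]. A call has 1 to 10 rows; each row shifts and turns the commanded pose from where the row before left it, along the tool's axes as they then stand; what a row does not reach is not made up. A row lasts 1/8 s, in which the tool goes at most 62.5 mm and 10.7 degrees, less where a joint would pass 70% of its speed; a pose out of reach is approached as far as the arm can. A call with a gripper value outside its range is refused whole. The fingers move at their own pace and stop on an object; the grip force is fixed at half the most. Time passes only in rows, so rows that do not move let the fingers close. It gives the time, the measured TCP pose, the force and the opening at its end, in the units of the state.
- telemetry.read_state(): the state, without advancing time (a new reading comes with each control period).
- cams.get_image(name): name is "scene" or "side" or "wrist"; returns a dict with "frame" (420x560x3 uint8, red, green, blue), "z_map" (420x560 float32, m along the optical axis (not along the pixel's ray), 0 where there is no reading), "camera_matrix" (3x3 intrinsics, pixels), "R" (3x3) and "t" (3): a world point X has camera coordinates R X + t. Camera axes: x right, y down, z forward; pixel columns grow to the right and rows downward; lengths in m; the calibration is good to about 2 mm. A picture is of the moment at which its call begins.
- env.hand_in(): hands the job in, once; it reports no verdict.
Trained networks look in a picture, given as the dict that the camera call returned (one of the last four; its "shot" number tells which), for a name from the list of things; names that differ only in an ending like _2 or _b are one class to them, and where a whole thing is asked for, a point or a joint stands for the part that bears it (a point fixed in the world has none). Each returns a list of dicts, best first, with "conf" (0 to 1); they miss things now and then, are a little off and sometimes report something else, mostly with a low value. They report only what shows in the picture. A call takes as long as a camera call. They do not tell look-alikes from the thing itself.
- finder.regions_of(picture, label): "pixels" (420x560 bool, what is visible of it) and "box" ([left, top, right, bottom] in pixels, round what is visible of it).
The state is a dict: "time": time; "qpos": joint angles; "joint_velocities": joint speeds; "joint_efforts": joint torques, N m; "tool_pos": TCP position; "orientation": TCP orientation; "ft_force": force on the tool from outside, world axes, zero at the start; "wrist_torque": the same for the moment, N m; "grip_width": opening from 0.0 (shut) to 1.0 (fully open).
Only numpy, scipy, OpenCV 4.12 (cv2) and the standard library are available. Lean on these libraries where they do the work, as an engineer would, in place of code of your own. Each camera call takes 0.05 s, during which the arm holds its last target.

## Working session

There is one attempt and no reset: what is moved stays moved. The work goes in short steps, Python scripts to look and compute and a shell command to move; the robot and the scene stay as the last step left them, time stands still between calls to the robot, and variables do not carry over. Pictures are saved under pics/ and viewed, and the job is handed in when it is done.

```bash
ls; mkdir -p pics
cat > h.py <<'E'
import numpy as np,cv2
from station import telemetry,cams,env,finder
def save(p,n): cv2.imwrite('pics/'+n+'.png',cv2.cvtColor(p['frame'],cv2.COLOR_RGB2BGR))
def cloud(p):
    z=p['z_map'].astype(float);K=p['camera_matrix'];h,w=z.shape
    u,v=np.meshgrid(np.arange(w),np.arange(h))
    c=np.stack([(u-K[0,2])/K[0,0]*z,(v-K[1,2])/K[1,1]*z,z],-1)
    return (c-p['t'])@np.array(p['R'])   # R^T (c-t)
def proj(p,X):
    c=np.array(p['R'])@np.array(X)+p['t'];q=p['camera_matrix']@c;return q[:2]/q[2]
E
python3 - <<'E'
from h import *
for n in ['scene','side','wrist']:
    p=cams.get_image(n);save(p,n+'0');C=cloud(p)
    for l in ['clamp_stand','filter_cassette','clamp_lever','spare_cassette','sample_cup','dropper_bottle']:
        for r in finder.regions_of(p,l):
            m=r['pixels']&(p['z_map']>0);q=C[m]
            print(n,l,round(r['conf'],2),np.round(r['box']),np.median(q,0).round(3),np.percentile(q,2,axis=0).round(3),np.percentile(q,98,axis=0).round(3))
s=telemetry.read_state();print(s['time'],np.array(s['orientation']).round(3))
E
```

```text
pics
scene clamp_stand 0.76 [235. 215. 305. 283.] [ 0.666 -0.089  0.028] [ 0.534 -0.167  0.002] [ 0.726 -0.014  0.16 ]
scene filter_cassette 0.87 [240. 207. 272. 234.] [ 0.417 -0.044  0.025] [ 0.367 -0.089 -0.   ] [0.448 0.013 0.033]
scene filter_cassette 0.82 [336. 232. 363. 253.] [0.684 0.161 0.027] [0.63  0.137 0.007] [0.728 0.194 0.034]
scene filter_cassette 0.71 [255. 240. 283. 264.] [ 0.594 -0.104  0.038] [ 0.56  -0.127  0.018] [ 0.657 -0.065  0.046]
scene filter_cassette 0.7 [188. 264. 220. 293.] [ 0.614 -0.308  0.026] [ 0.553 -0.335  0.004] [ 0.653 -0.278  0.033]
scene filter_cassette 0.57 [201. 226. 232. 244.] [ 0.415 -0.199  0.025] [ 0.366 -0.241  0.002] [ 0.453 -0.152  0.033]
scene clamp_lever 0.65 [273. 215. 292. 248.] [ 0.654 -0.059  0.128] [ 0.639 -0.082  0.083] [ 0.682 -0.036  0.176]
scene spare_cassette 0.84 [124. 266. 148. 286.] [ 0.483 -0.488  0.026] [ 0.417 -0.522 -0.001] [ 0.521 -0.451  0.033]
scene sample_cup 0.72 [299. 217. 314. 245.] [0.578 0.054 0.052] [ 0.482  0.026 -0.001] [0.599 0.089 0.079]
scene sample_cup 0.34 [250. 245. 281. 263.] [ 0.596 -0.104  0.038]
[... 2013 characters left out ...]
33. 291. 281.] [ 0.6   -0.078  0.04 ] [ 0.552 -0.095  0.016] [ 0.637 -0.056  0.044]
wrist clamp_lever 0.73 [291. 268. 336. 280.] [ 0.651 -0.033  0.168] [ 0.639 -0.067  0.094] [ 0.679 -0.029  0.175]
wrist clamp_lever 0.66 [161. 182. 374. 333.] [ 0.642 -0.048  0.014] [ 0.522 -0.162  0.008] [ 0.716 -0.004  0.165]
wrist spare_cassette 0.51 [160. 176. 371. 328.] [ 0.642 -0.048  0.014] [ 0.522 -0.161  0.009] [ 0.716 -0.004  0.108]
wrist sample_cup 0.85 [165.  91. 249. 170.] [0.555 0.06  0.035] [0.535 0.03  0.003] [0.595 0.09  0.079]
wrist dropper_bottle 0.44 [304. 333. 325. 347.] [ 0.672 -0.192  0.012] [ 0.661 -0.197  0.002] [ 0.684 -0.19   0.02 ]
1.05 [[ 0.  0.  1.]
 [-0.  1. -0.]
 [-1. -0.  0.]]
```

View pics/wrist0.png

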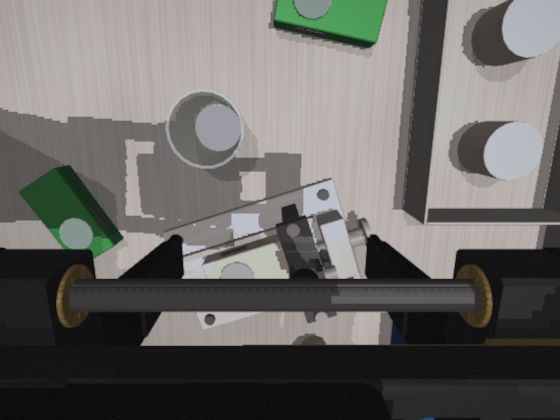

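View pics/scene0.png

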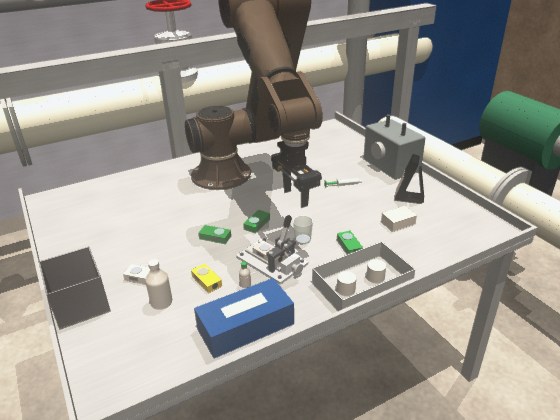

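View pics/side0.png

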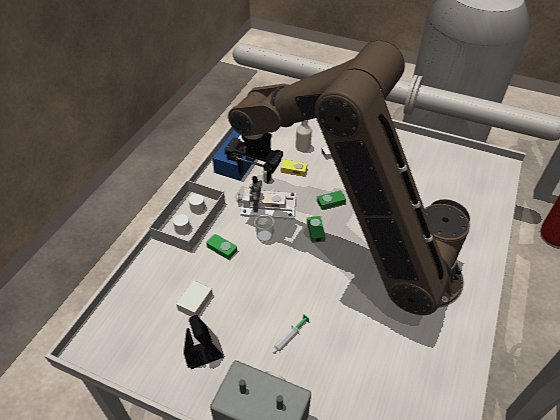

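The scene, wrist and side pictures agree. The stand is at about (270,255) in the scene and (265,255) in wrist, with the white cassette inside and the outlet at the right in wrist, so its yaw is about +17°. The cassettes out on the table are green or yellow decoys plus the white spare at (137,275) in the scene. I'll shift the arm so the wrist camera sees the stand clearly.

```bash
python3 -m creep '[{"translation":[-5,-5,0],"delta_rot":[0,0,0],"fingers":1},{"translation":[-4,-5,-2],"delta_rot":[0,0,0],"fingers":1},{"translation":[0,-5,-2],"delta_rot":[0,0,0],"fingers":1},{"translation":[0,-4,-1],"delta_rot":[0,0,0],"fingers":1},{"translation":[0,0,0],"delta_rot":[0,0,0],"fingers":1},{"translation":[0,0,0],"delta_rot":[0,0,0],"fingers":1}]'
cat > fit.py <<'E'
from h import *
from scipy.optimize import minimize
P=[cams.get_image(n) for n in ['wrist','scene','side']]
save(P[0],'w1')
Q=[]
for p in P:
    C=cloud(p);
    m=(p['z_map']>0)&(abs(C[...,0]-.63)<.13)&(abs(C[...,1]+.085)<.11)
    for l in ['clamp_stand','filter_cassette','clamp_lever']:
        r=[x for x in finder.regions_of(p,l)]
        for x in r:
            q=C[x['pixels']&m]
            if len(q)>20: print(p['shot'],l,round(x['conf'],2),len(q),np.median(q,0).round(3))
    q=C[m]; Q.append(q)
for i,q in enumerate(Q):
    for a,b,s in [(.007,.0155,'plate'),(.0165,.0235,'rail'),(.036,.042,'cass'),(.048,.056,'outlet'),(.076,.084,'bridge')]:
        k=q[(q[:,2]>a)&(q[:,2]<b)]
        if len(k)>10: print(i,s,len(k),k.mean(0).round(4),cv2.minAreaRect((k[:,:2]*1000).astype(np.float32)))
np.save('q0.npy',Q[0]);np.save('q1.npy',Q[1]);np.save('q2.npy',Q[2])
E
python3 fit.py
```

```text
time: 1.8
tool_pos: [0.5765, -0.1804, 0.3211]
orientation: [[0.0, 0.0, 1.0], [0.0, 1.0, -0.0], [-1.0, 0.0, 0.0]]
ft_force: [0.2, 0.5, 0.0]
grip_width: 0.427
4 clamp_stand 0.75 15013 [ 0.632 -0.075  0.014]
4 filter_cassette 0.72 3575 [ 0.601 -0.09   0.04 ]
4 filter_cassette 0.65 37 [ 0.577 -0.151  0.387]
4 clamp_lever 0.87 1735 [ 0.648 -0.054  0.156]
5 clamp_stand 0.73 1671 [ 0.666 -0.09   0.029]
5 filter_cassette 0.61 260 [ 0.597 -0.101  0.037]
5 clamp_lever 0.75 185 [ 0.654 -0.058  0.136]
6 clamp_stand 0.85 1230 [ 0.634 -0.053  0.017]
6 filter_cassette 0.6 367 [ 0.598 -0.078  0.039]
6 filter_cassette 0.49 1154 [ 0.635 -0.052  0.017]
6 clamp_lever 0.45 87 [ 0.65  -0.057  0.115]
0 plate 7635 [ 0.5848 -0.0961  0.0122] ((627.8851318359375, -111.01270294189453), (213.7872314453125, 187.08653259277344), 17.889774322509766)
0 rail 1366 [ 0.5923 -0.0944  0.0198] ((610.0875244140625, -98.83487701416016), (165.8280487060547, 210.39553833007812), 78.48206329345703)
0 cass 3187 [ 0.6136 -0.0864  0.04  ] ((654.8818969726562, -124.3792724609375), (180.3866424560547, 149.0135040283203), 17.1632785
[... 991 characters left out ...]
 plate 537 [ 0.5955 -0.0713  0.0114] ((630.0891723632812, -85.04698944091797), (216.18421936035156, 258.08953857421875), 88.95572662353516)
2 rail 199 [ 0.5919 -0.0704  0.0192] ((603.8463134765625, -76.33479309082031), (197.40762329101562, 210.10153198242188), 77.23070526123047)
2 cass 179 [ 0.6139 -0.0845  0.0394] ((626.7689819335938, -93.93717193603516), (172.60403442382812, 159.26930236816406), 74.41069793701172)
2 outlet 89 [ 0.6713 -0.0724  0.0515] ((636.157470703125, -100.57196807861328), (173.07235717773438, 135.82321166992188), 76.7181625366211)
2 bridge 85 [ 0.65   -0.0524  0.0803] ((658.7313842773438, -68.40258026123047), (37.344085693359375, 108.25708770751953), 19.38625717163086)
```

View pics/w1.png

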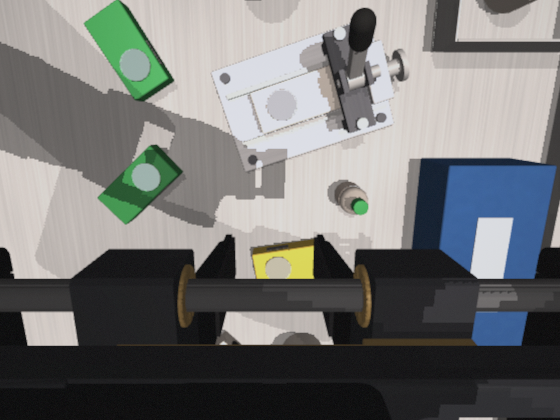

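The wrist view is clear: stand plate at (212,20)–(395,170), cassette with its disc at (281,105), bridge at (350,80), and the lever open with its grip end at (362,22).

Run:
```python
from h import *
q=np.load('q0.npy')*1000
for yaw in [16.9,17.5,18.2]:
    a=np.radians(yaw);R=np.array([[np.cos(a),-np.sin(a)],[np.sin(a),np.cos(a)]])
    o=np.array([655.5,-72.1])-R@[45,0]
    s=q.copy();s[:,:2]=(q[:,:2]-o)@R
    ins=(abs(s[:,0])<108)&(abs(s[:,1])<72)
    print('yaw',yaw,'o',o.round(1))
    for l,h,n in [(9,15,'plate'),(18,22.5,'rail'),(37.5,41.8,'cass'),(42,44.5,'disc'),(50,54,'outlet'),(78,82,'bridge')]:
        k=s[ins&(s[:,2]>l)&(s[:,2]<h)]
        if n=='cass':k=k[(abs(k[:,1])<27)&(k[:,0]<28)]
        if n=='disc':k=k[(abs(k[:,1])<27)&(k[:,0]<28)]
        if n=='outlet':k=k[k[:,0]>60]
        print(n,len(k),np.percentile(k[:,:2],[1,50,99],axis=0).round(1).tolist())
        if n=='plate':
            for sg in (-1,1):   # slope of long edges
                xs,ys=[],[]
                for x in range(-85,95,10):
                    kk=k[abs(k[:,0]-x)<5]
                    if len(kk)>5 and (sg*kk[:,1]).max()>55: xs.append(x);ys.append(sg*np.percentile(sg*kk[:,1],98))
                print('  edge',sg,np.degrees(np.arctan(np.polyfit(xs,ys,1)[0])).round(2),np.mean(ys).round(1))
```

```text
yaw 16.9 o [612.4 -85.2]
plate 7613 [[-98.8, -65.3], [-36.7, -5.3], [96.7, 63.1]]
  edge -1 0.26 -64.3
  edge 1 1.6 62.7
rail 1139 [[-88.7, -53.1], [-24.4, 25.6], [39.3, 47.4]]
cass 2584 [[-60.2, -25.9], [-6.4, -0.4], [27.3, 23.4]]
disc 687 [[-46.6, -18.7], [-28.6, -1.3], [13.8, 17.8]]
outlet 950 [[71.0, -30.6], [85.6, -5.7], [94.6, 31.4]]
bridge 1778 [[29.8, -51.0], [41.5, -14.8], [60.0, 50.9]]
yaw 17.5 o [612.6 -85.6]
plate 7613 [[-98.8, -64.6], [-36.6, -4.1], [96.3, 63.7]]
  edge -1 -0.34 -63.9
  edge 1 0.99 63.2
rail 1139 [[-88.9, -53.3], [-24.3, 26.6], [39.0, 48.2]]
cass 2584 [[-60.2, -25.1], [-6.5, 0.1], [27.3, 23.9]]
disc 687 [[-46.6, -18.0], [-28.6, -0.4], [13.9, 18.4]]
outlet 950 [[70.9, -31.1], [85.6, -6.1], [94.6, 31.0]]
bridge 1778 [[30.0, -51.0], [41.4, -14.7], [59.7, 50.9]]
yaw 18.2 o [612.8 -86.2]
plate 7613 [[-98.7, -64.0], [-36.6, -2.5], [95.5, 64.4]]
  edge -1 -1.06 -63.3
  edge 1 0.32 63.8
rail 1139 [[-88.9, -52.2], [-24.4, 27.5], [39.0, 49.7]]
cass 2583 [[-60.1, -24.3], [-6.4, 0.7], [27.3, 24.6]]
disc 687 [[-46.5, -16.9], [-28.7, 0.4], [13.9, 19.1]]
outlet 950 [[70.6, -31.6], [85.7, -6.6], [94.5, 30.5]]
bridge 1778 [[30.0, -51.0], [41.4, -14.7], [59.2, 51.0]]
```

Run:
```python
from h import *
p=cams.get_image('wrist');s=telemetry.read_state()
c=-np.array(p['R']).T@p['t']
O=np.array(s['orientation']);print('cam in tool',(O.T@(c-s['tool_pos'])).round(3),s['qpos'],s['grip_width'],s['time'])
a=np.radians(17.7);R=np.array([[np.cos(a),-np.sin(a)],[np.sin(a),np.cos(a)]]);o=np.array([.6126,-.0858])
for x,y in [(-.09,0),(-.03,0),(.045,.1),(.045,.06)]: print(x,y,(o+R@[x,y]).round(4), 'tool z,y shift (cur axes)')
```

```text
cam in tool [-0.145  0.067  0.   ] [-2.36702185e+01  2.24630125e+01  8.59929866e+01  3.72485461e-03
  7.15394814e+01 -2.36761134e+01] 0.0005140869386545547 2.45
-0.09 0 [ 0.5269 -0.1132] tool z,y shift (cur axes)
-0.03 0 [ 0.584  -0.0949] tool z,y shift (cur axes)
0.045 0.1 [0.6251 0.0231] tool z,y shift (cur axes)
0.045 0.06 [ 0.6372 -0.015 ] tool z,y shift (cur axes)
```

```bash
python3 -m creep '[{"translation":[0,3.4,-2.4],"delta_rot":[0,0,0],"fingers":1},{"translation":[0,3.4,-2.4],"delta_rot":[0,0,0],"fingers":1},{"translation":[0,0,0],"delta_rot":[-0.17,0,0],"fingers":1},{"translation":[0,0,0],"delta_rot":[-0.17,0,0],"fingers":1},{"translation":[0,0,0],"delta_rot":[-0.17,0,0],"fingers":1},{"translation":[0,0,0],"delta_rot":[-0.17,0,0],"fingers":1},{"translation":[0,0,0],"delta_rot":[-0.17,0,0],"fingers":1},{"translation":[0,0,0],"delta_rot":[-0.17,0,0],"fingers":1},{"translation":[0,0,0],"delta_rot":[-0.17,0,0],"fingers":1},{"translation":[0,0,0],"delta_rot":[-0.17,0,0],"fingers":1}]'; python3 -m creep '[{"translation":[0,0,0],"delta_rot":[-0.17,0,0],"fingers":1},{"translation":[0,0,0],"delta_rot":[-0.17,0,0],"fingers":1},{"translation":[0,0,0],"delta_rot":[-0.18,0,0],"fingers":1},{"translation":[0,0,0],"delta_rot":[0,0,0],"fingers":1}]'
cat > st.py <<'E'
from h import *
a=np.radians(17.7);R=np.array([[np.cos(a),-np.sin(a),0],[np.sin(a),np.cos(a),0],[0,0,1]]);o=np.array([.6126,-.0858,0])
s=telemetry.read_state();O=np.array(s['orientation'])
print('t',s['time'],'TCP stand mm',(R.T@(np.array(s['tool_pos'])-o)*1000).round(1),'F stand',(R.T@np.array(s['ft_force'])).round(1))
print('tool axes in stand\n',(R.T@O).round(3))
E
python3 st.py
```

```text
time: 3.7
tool_pos: [0.5283, -0.1128, 0.3212]
orientation: [[0.0, -0.979, 0.204], [0.0, 0.204, 0.979], [-1.0, -0.0, 0.0]]
ft_force: [-0.3, 0.4, 0.1]
grip_width: 0.004
time: 4.2
tool_pos: [0.5283, -0.1128, 0.3212]
orientation: [[0.0, -0.953, -0.303], [-0.0, -0.303, 0.953], [-1.0, -0.0, -0.0]]
ft_force: [-0.2, 0.4, 0.5]
grip_width: 0.001
t 4.2 TCP stand mm [-8.850e+01 -1.000e-01  3.212e+02] F stand [-0.   0.5  0.5]
tool axes in stand
 [[ 0.    -1.     0.001]
 [-0.     0.001  1.   ]
 [-1.    -0.    -0.   ]]
```

```bash
python3 -m creep '[{"translation":[5,0,0],"delta_rot":[0,0,0],"fingers":1},{"translation":[5,0,0],"delta_rot":[0,0,0],"fingers":1},{"translation":[5,0,0],"delta_rot":[0,0,0],"fingers":1},{"translation":[5,0,0],"delta_rot":[0,0,0],"fingers":1},{"translation":[4,0,0],"delta_rot":[0,0,0],"fingers":1},{"translation":[0,0,0],"delta_rot":[0,0,0],"fingers":1}]'
python3 - <<'E'
from h import *
import cv2
for n in ['scene','side']:
    p=cams.get_image(n);save(p,n+'2')
    f=cv2.cvtColor(p['frame'],cv2.COLOR_RGB2BGR)
    u,v=proj(p,[.6,-.09,.06]).astype(int)
    c=f[max(v-60,0):v+60,u-80:u+80];cv2.imwrite('pics/'+n+'2c.png',cv2.resize(c,None,fx=5,fy=5,interpolation=cv2.INTER_CUBIC))
E
python3 st.py
```

```text
time: 4.95
tool_pos: [0.5274, -0.1125, 0.0791]
orientation: [[-0.005, -0.954, -0.301], [0.002, -0.301, 0.954], [-1.0, 0.004, 0.003]]
ft_force: [-1.4, 0.4, 1.8]
grip_width: 0.009
t 5.05 TCP stand mm [-88.   -0.4  82. ] F stand [0.2 0.2 0.9]
tool axes in stand
 [[ 0.001 -1.     0.002]
 [-0.     0.002  1.   ]
 [-1.    -0.001 -0.   ]]
```

View pics/scene2c.png

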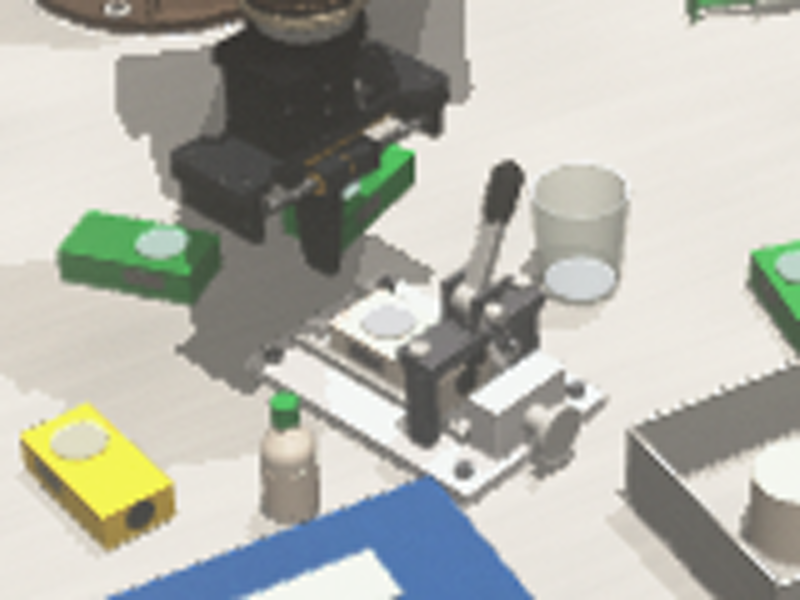

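View pics/side2c.png

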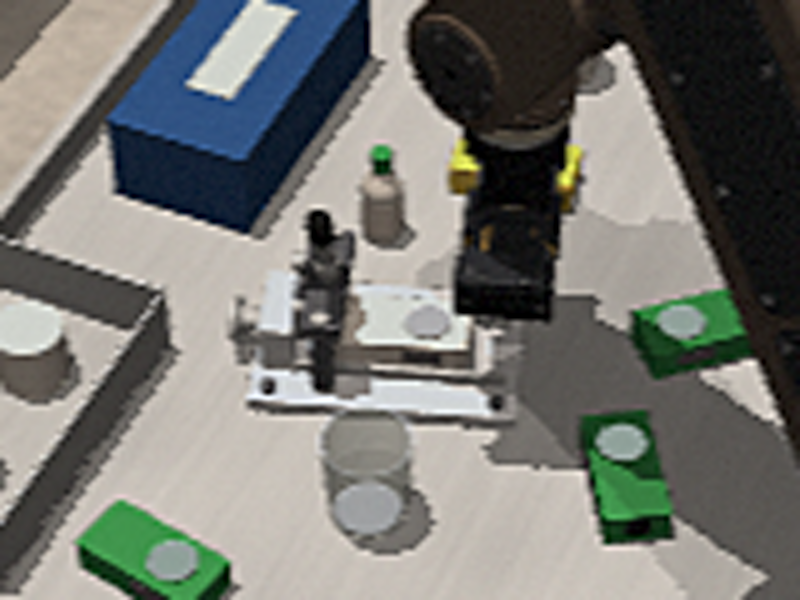

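The scene crop shows the closed fingers at (325,240), directly behind the cassette and on the channel line. Next: descend and start pushing.

```bash
python3 -m creep '[{"translation":[2,0,0],"delta_rot":[0,0,0],"fingers":1},{"translation":[1.4,0,0],"delta_rot":[0,0,0],"fingers":1},{"translation":[0,0,0],"delta_rot":[0,0,0],"fingers":1},{"translation":[0,-0.8,0],"delta_rot":[0,0,0],"fingers":1},{"translation":[0,-0.6,0],"delta_rot":[0,0,0],"fingers":1},{"translation":[0,-0.4,0],"delta_rot":[0,0,0],"fingers":1},{"translation":[0,-0.4,0],"delta_rot":[0,0,0],"fingers":1},{"translation":[0,0,0],"delta_rot":[0,0,0],"fingers":1}]'; python3 st.py
python3 -m creep '[{"translation":[0,-0.4,0],"delta_rot":[0,0,0],"fingers":1},{"translation":[0,-0.4,0],"delta_rot":[0,0,0],"fingers":1},{"translation":[0,-0.4,0],"delta_rot":[0,0,0],"fingers":1},{"translation":[0,-0.4,0],"delta_rot":[0,0,0],"fingers":1},{"translation":[0,-0.3,0],"delta_rot":[0,0,0],"fingers":1},{"translation":[0,-0.3,0],"delta_rot":[0,0,0],"fingers":1}]'; python3 st.py
```

```text
time: 6.05
tool_pos: [0.5497, -0.106, 0.0471]
orientation: [[0.001, -0.953, -0.304], [-0.0, -0.304, 0.953], [-1.0, -0.001, -0.0]]
ft_force: [-0.3, -0.2, 0.4]
grip_width: 0.008
t 6.05 TCP stand mm [-66.   -0.1  47.1] F stand [-0.4 -0.1  0.4]
tool axes in stand
 [[ 0.001 -1.    -0.   ]
 [-0.    -0.     1.   ]
 [-1.    -0.001 -0.   ]]
time: 6.8
tool_pos: [0.5705, -0.0993, 0.0471]
orientation: [[0.0, -0.953, -0.304], [-0.0, -0.304, 0.953], [-1.0, -0.0, -0.0]]
ft_force: [-1.1, -0.6, 0.3]
grip_width: 0.005
t 6.8 TCP stand mm [-44.2  -0.   47.1] F stand [-1.3 -0.2  0.3]
tool axes in stand
 [[ 0. -1. -0.]
 [-0. -0.  1.]
 [-1. -0. -0.]]
```

Now small steps until the force rises.

```bash
python3 -m creep '[{"translation":[0,-0.15,0],"delta_rot":[0,0,0],"fingers":1},{"translation":[0,-0.1,0],"delta_rot":[0,0,0],"fingers":1},{"translation":[0,0,0],"delta_rot":[0,0,0],"fingers":1}]'; python3 st.py|head -1;python3 -m creep '[{"translation":[0,-0.1,0],"delta_rot":[0,0,0],"fingers":1},{"translation":[0,0,0],"delta_rot":[0,0,0],"fingers":1}]'; python3 st.py|head -1;python3 -m creep '[{"translation":[0,-0.1,0],"delta_rot":[0,0,0],"fingers":1},{"translation":[0,0,0],"delta_rot":[0,0,0],"fingers":1}]'; python3 st.py|head -1
```

```text
time: 7.18
tool_pos: [0.5728, -0.0986, 0.0471]
orientation: [[0.0, -0.953, -0.304], [-0.0, -0.304, 0.953], [-1.0, -0.0, -0.0]]
ft_force: [1.0, 0.2, -0.5]
grip_width: 0.002
t 7.175 TCP stand mm [-41.8  -0.1  47.1] F stand [ 1.  -0.1 -0.5]
time: 7.42
tool_pos: [0.5737, -0.0983, 0.0471]
orientation: [[0.0, -0.953, -0.304], [0.0, -0.304, 0.953], [-1.0, -0.0, -0.0]]
ft_force: [-1.6, -0.4, 1.1]
grip_width: 0.004
t 7.425 TCP stand mm [-40.9  -0.1  47.1] F stand [-1.6  0.1  1.1]
time: 7.68
tool_pos: [0.5737, -0.0983, 0.0472]
orientation: [[-0.002, -0.953, -0.304], [-0.0, -0.304, 0.953], [-1.0, 0.002, 0.001]]
ft_force: [-5.6, -4.9, 3.5]
grip_width: 0.01
t 7.675 TCP stand mm [-40.8  -0.1  47.2] F stand [-6.9 -2.9  3.5]
```

```bash
python3 -m creep '[{"translation":[0,-0.1,0],"delta_rot":[0,0,0],"fingers":1},{"translation":[0,0,0],"delta_rot":[0,0,0],"fingers":1}]'; python3 st.py|head -1;python3 -m creep '[{"translation":[0,-0.05,0],"delta_rot":[0,0,0],"fingers":1},{"translation":[0,0,0],"delta_rot":[0,0,0],"fingers":1}]'; python3 st.py|head -1
```

```text
time: 7.92
tool_pos: [0.5738, -0.0982, 0.0471]
orientation: [[-0.004, -0.953, -0.304], [-0.0, -0.304, 0.953], [-1.0, 0.004, 0.001]]
ft_force: [-11.8, -7.2, 6.1]
grip_width: 0.008
t 7.925 TCP stand mm [-40.7  -0.   47.1] F stand [-13.4  -3.3   6.1]
time: 8.18
tool_pos: [0.5739, -0.0982, 0.0471]
orientation: [[-0.005, -0.953, -0.304], [-0.0, -0.304, 0.953], [-1.0, 0.005, 0.001]]
ft_force: [-13.7, -8.4, 8.0]
grip_width: 0.003
t 8.175 TCP stand mm [-40.7  -0.   47.1] F stand [-15.6  -3.9   8. ]
```

The push stalled at the expected home position: commanded 2.5 mm further, it moved 0.2 mm with about 15 N. I'll back off, rise, and check from above.

```bash
python3 -m creep '[{"translation":[0,1.2,0],"delta_rot":[0,0,0],"fingers":1},{"translation":[0,1.0,0],"delta_rot":[0,0,0],"fingers":1},{"translation":[-4,0,0],"delta_rot":[0,0,0],"fingers":1},{"translation":[-5,0,0],"delta_rot":[0,0,0],"fingers":1},{"translation":[-5,0,0],"delta_rot":[0,0,0],"fingers":1},{"translation":[-5,0,0],"delta_rot":[0,0,0],"fingers":1},{"translation":[0,-4,3],"delta_rot":[0,0,0],"fingers":1},{"translation":[0,-4,3],"delta_rot":[0,0,0],"fingers":1},{"translation":[0,-4,2],"delta_rot":[0,0,0],"fingers":1},{"translation":[0,0,0],"delta_rot":[0,0,0],"fingers":1}]';python3 st.py
cat > chk.py <<'E'
from h import *
import sys
a=np.radians(17.7);R=np.array([[np.cos(a),-np.sin(a),0],[np.sin(a),np.cos(a),0],[0,0,1]]);o=np.array([.6126,-.0858,0])
for n in ['wrist','scene','side']:
    p=cams.get_image(n)
    f=cv2.cvtColor(p['frame'],cv2.COLOR_RGB2BGR)
    if n!='wrist':
        u,v=proj(p,[.62,-.09,.06]).astype(int);f=cv2.resize(f[max(v-45,0):v+45,u-60:u+60],None,fx=5,fy=5,interpolation=cv2.INTER_CUBIC)
    cv2.imwrite('pics/%s%s.png'%(n,sys.argv[1]),f)
    s=(cloud(p)-o)@R*1000; s=s[(p['z_map']>0)&(abs(s[...,1])<22)&(s[...,0]<29)&(s[...,0]>-85)]
    for l,h,k in [(37,41.5,'cass top'),(41.8,45,'disc')]:
        q=s[(s[:,2]>l)&(s[:,2]<h)]
        if len(q)>8: print(n,k,len(q),np.percentile(q,[2,50,98],axis=0).round(1).tolist())
E
python3 chk.py 3
```

```text
time: 9.43
tool_pos: [0.646, 0.0105, 0.2365]
orientation: [[0.001, -0.952, -0.307], [0.0, -0.307, 0.952], [-1.0, -0.001, 0.0]]
ft_force: [-0.5, -0.7, 1.0]
grip_width: 0.004
t 9.425 TCP stand mm [ 61.1  81.6 236.5] F stand [-0.7 -0.5  1. ]
tool axes in stand
 [[ 0.001 -1.    -0.003]
 [ 0.    -0.003  1.   ]
 [-1.    -0.001  0.   ]]
wrist cass top 1704 [[-28.0, -21.5, 38.5], [-9.9, 1.1, 40.1], [28.6, 21.3, 41.3]]
wrist disc 1078 [[-13.5, -16.4, 41.9], [2.9, -0.3, 43.2], [18.8, 15.7, 44.7]]
scene cass top 32 [[-29.5, -20.7, 37.4], [-18.4, 0.2, 40.2], [-6.7, 20.6, 41.4]]
scene disc 11 [[-23.4, -18.3, 42.0], [-7.1, -4.9, 42.8], [-4.1, 11.3, 44.9]]
side cass top 43 [[-28.3, -21.6, 37.1], [-0.7, 3.3, 39.8], [27.0, 21.5, 41.3]]
side disc 37 [[-27.5, -14.3, 42.1], [-4.9, 1.2, 43.1], [20.8, 20.9, 44.9]]
```

View pics/wrist3.png

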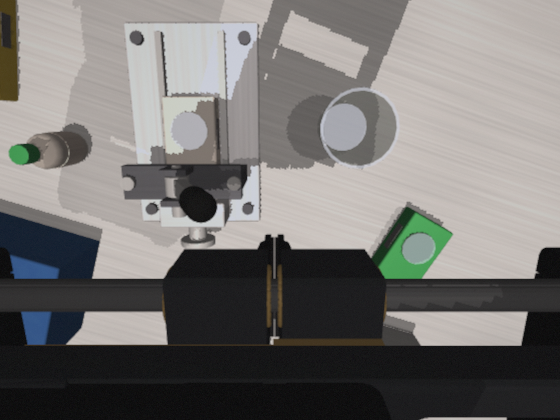

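View pics/scene3.png

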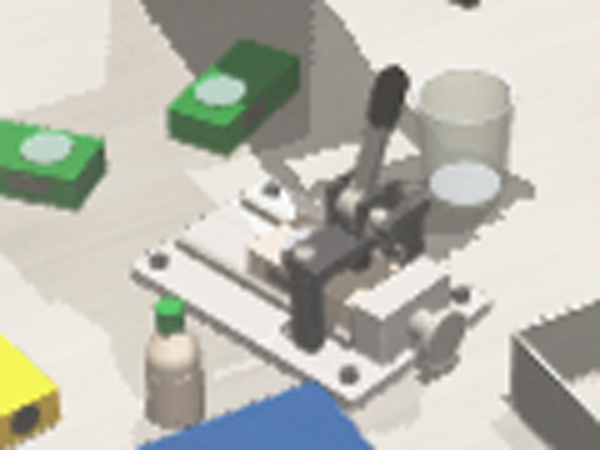

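The cassette disc centre is at stand x≈2.7 mm (home = 2) and rear at ≈-29, so it is home. The wrist view shows the lever still open at (198,205) and nothing else disturbed. Now the lever.

```bash
python3 -m creep '[{"translation":[0,1.6,0],"delta_rot":[0,0,0],"fingers":1},{"translation":[3,0,0],"delta_rot":[0,0,0],"fingers":1},{"translation":[3,0,0],"delta_rot":[0,0,0],"fingers":1},{"translation":[0,0,-1.5],"delta_rot":[0,0,0],"fingers":1},{"translation":[0,0,-1],"delta_rot":[0,0,0],"fingers":1},{"translation":[0,0,-0.8],"delta_rot":[0,0,0],"fingers":1},{"translation":[0,0,-0.8],"delta_rot":[0,0,0],"fingers":1}]';python3 st.py|head -1; python3 -m creep '[{"translation":[0,0,-0.8],"delta_rot":[0,0,0],"fingers":1},{"translation":[0,0,-0.8],"delta_rot":[0,0,0],"fingers":1}]';python3 st.py|head -1
```

```text
time: 10.45
tool_pos: [0.6431, -0.0351, 0.1801]
orientation: [[0.004, -0.953, -0.304], [0.002, -0.304, 0.953], [-1.0, -0.004, 0.0]]
ft_force: [-2.0, 9.7, 10.9]
grip_width: 0.005
t 10.45 TCP stand mm [ 44.5  39.  180.1] F stand [ 1.   9.8 10.9]
time: 10.7
tool_pos: [0.6478, -0.051, 0.1796]
orientation: [[0.003, -0.953, -0.304], [0.001, -0.304, 0.953], [-1.0, -0.003, -0.0]]
ft_force: [-0.7, 5.1, 5.6]
grip_width: 0.005
t 10.7 TCP stand mm [ 44.2  22.5 179.6] F stand [0.9 5.  5.6]
```

```bash
python3 -m creep '[{"translation":[0,0,-0.8],"delta_rot":[0,0,0],"fingers":1},{"translation":[0,0,-0.7],"delta_rot":[0,0,0],"fingers":1},{"translation":[0,0,-0.6],"delta_rot":[0,0,0],"fingers":1}]';python3 st.py|head -1; python3 -m creep '[{"translation":[0,0,-0.6],"delta_rot":[0,0,0],"fingers":1},{"translation":[0,0,-0.6],"delta_rot":[0,0,0],"fingers":1},{"translation":[0,0,0],"delta_rot":[0,0,0],"fingers":1}]';python3 st.py|head -1; python3 chk.py 4
```

```text
time: 11.08
tool_pos: [0.6538, -0.0715, 0.1777]
orientation: [[0.001, -0.953, -0.304], [-0.0, -0.304, 0.953], [-1.0, -0.001, -0.001]]
ft_force: [-0.0, 1.5, 1.7]
grip_width: 0.004
t 11.075 TCP stand mm [ 43.6   1.1 177.7] F stand [0.4 1.4 1.7]
time: 11.45
tool_pos: [0.6572, -0.0828, 0.1768]
orientation: [[-0.0, -0.953, -0.304], [-0.0, -0.304, 0.953], [-1.0, 0.0, -0.0]]
ft_force: [-0.3, 1.1, -0.6]
grip_width: 0.005
t 11.45 TCP stand mm [ 43.4 -10.6 176.8] F stand [ 0.   1.1 -0.6]
wrist cass top 2389 [[-28.9, -21.4, 38.4], [-10.5, 0.8, 40.1], [28.2, 21.4, 41.4]]
wrist disc 1557 [[-13.7, -16.7, 41.9], [2.6, -0.8, 43.2], [18.8, 15.7, 44.5]]
scene cass top 9 [[-20.6, -20.5, 38.7], [-12.0, -16.1, 38.9], [-6.8, 1.8, 41.4]]
side cass top 44 [[-27.5, -20.3, 37.1], [-8.5, 2.3, 39.3], [26.8, 20.2, 41.4]]
side disc 32 [[-28.8, -20.1, 41.9], [6.8, -3.7, 43.1], [26.5, 19.5, 44.7]]
```

View pics/scene4.png

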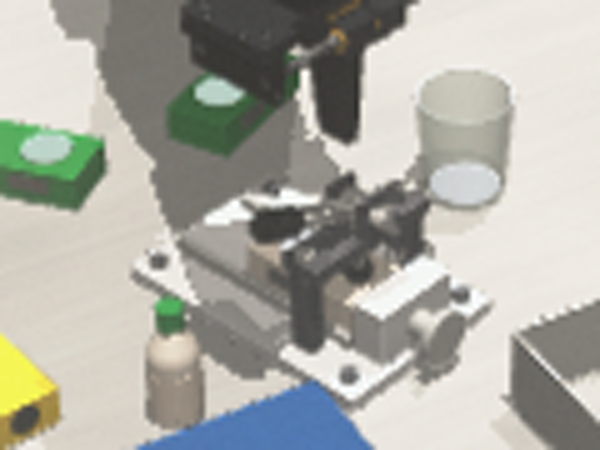

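View pics/wrist4.png

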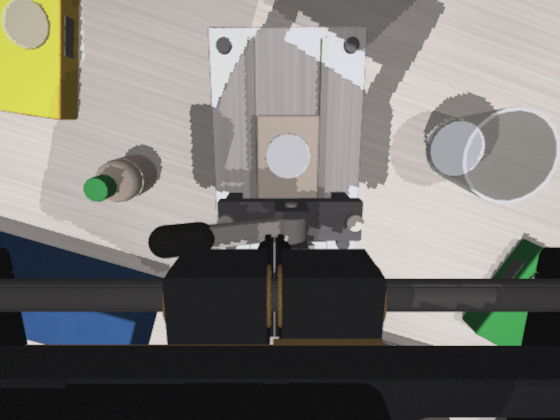

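The lever has snapped to the -y side (grip at (180,240) in wrist), and the force is about 1 N. I'll retreat and measure its lean.

```bash
python3 -m creep '[{"translation":[-4,0,1],"delta_rot":[0,0,0],"fingers":1},{"translation":[-5,0,0],"delta_rot":[0,0,0],"fingers":1},{"translation":[-3,-4,0],"delta_rot":[0,0,0],"fingers":1},{"translation":[0,-4,0],"delta_rot":[0,0,0],"fingers":1},{"translation":[0,0,0],"delta_rot":[0,0,0],"fingers":1},{"translation":[0,0,0],"delta_rot":[0,0,0],"fingers":1}]';python3 st.py|head -1; python3 chk.py 5
python3 - <<'E'
from h import *
a=np.radians(17.7);R=np.array([[np.cos(a),-np.sin(a),0],[np.sin(a),np.cos(a),0],[0,0,1]]);o=np.array([.6126,-.0858,0])
for n in ['wrist','scene','side']:
    p=cams.get_image(n);s=(cloud(p)-o)@R*1000;m=(p['z_map']>0)&(abs(s[...,0]-45)<14)&(abs(s[...,1])<110)&(s[...,2]>100)&(s[...,2]<185)
    q=s[m];q=q[q[:,1]<-40]
    if len(q)>5: print(n,len(q),np.percentile(q,[2,50,98],axis=0).round(1).tolist())
    for l in ['sample_cup','dropper_bottle','spare_cassette']:
        for r in finder.regions_of(p,l)[:1]: print(n,l,round(r['conf'],2),np.median(cloud(p)[r['pixels']&(p['z_map']>0)],0).round(3))
E
```

```text
time: 12.35
tool_pos: [0.7298, -0.0481, 0.2966]
orientation: [[-0.001, -0.952, -0.305], [0.0, -0.305, 0.952], [-1.0, 0.001, 0.0]]
ft_force: [0.4, 0.5, 0.3]
grip_width: 0.003
t 12.35 TCP stand mm [123.2   0.3 296.6] F stand [0.6 0.3 0.3]
wrist cass top 1251 [[-27.9, -21.6, 38.6], [-11.1, 1.0, 40.2], [26.5, 21.5, 41.4]]
wrist disc 893 [[-13.0, -17.1, 41.9], [3.2, -0.1, 43.2], [19.5, 16.0, 44.6]]
scene cass top 10 [[-29.3, -21.5, 37.6], [-14.3, -16.2, 38.3], [-8.3, 6.0, 41.0]]
side cass top 44 [[-27.8, -20.0, 37.2], [-6.6, 0.6, 39.5], [27.6, 20.4, 41.3]]
side disc 43 [[-26.1, -20.5, 41.9], [-0.4, -0.3, 43.4], [27.0, 19.6, 44.7]]
wrist 1102 [[37.4, -84.1, 113.7], [46.6, -63.7, 125.5], [56.0, -41.4, 132.0]]
wrist sample_cup 0.62 [0.558 0.071 0.047]
wrist dropper_bottle 0.57 [ 0.674 -0.2    0.058]
scene 80 [[41.3, -88.6, 107.5], [51.9, -72.1, 122.2], [57.9, -42.1, 133.1]]
scene sample_cup 0.74 [0.582 0.051 0.051]
scene dropper_bottle 0.6 [ 0.484 -0.487  0.027]
scene spare_cassette 0.89 [ 0.484 -0.487  0.026]
side 51 [[37.2, -79.0, 111.3], [45.0, -60.7, 123.7], [55.1, -41.9, 135.5]]
side sample_cup 0.64 [0.565 0.063 0.05 ]
```

View pics/wrist5.png

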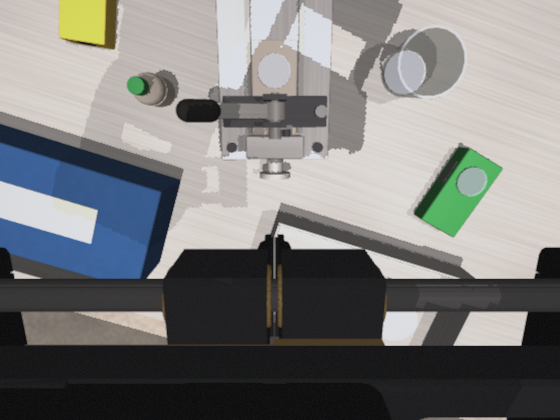

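View pics/scene5.png

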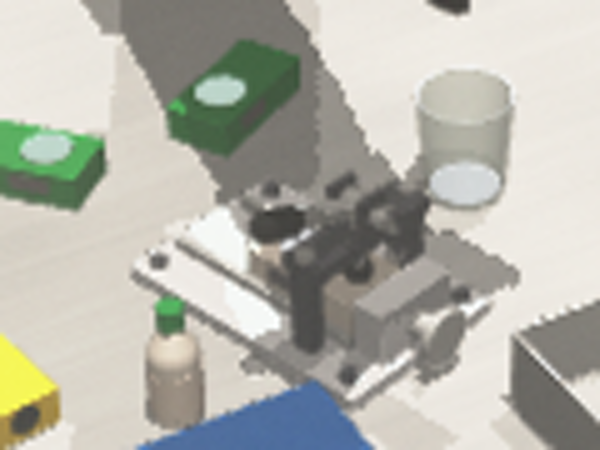

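The lever grip reaches y≈-86 with its top at z≈132. That is what a 70° locked lean predicts (−86, 132). The cassette is still home and nothing is in contact, so I'm handing in.

```bash
python3 -c "
from station import env,telemetry
print(telemetry.read_state()['time'],env.hand_in())"
```

```text
the job is handed in; nothing more can be done
13.1 None
```

I pushed the white cassette home against the outlet block and pushed the clamp lever past its dead point into lock. I handed the job in at 13.1 s; no verdict is reported.

**Cassette:** I pushed its rear with the closed fingertips until it stalled at the expected place, with about 15 N at the wrist. After locking, its disc centre measured x≈3 mm in the stand's frame, against 2 mm for fully home. That 1 mm difference is within the camera calibration.

**Lever:** it snapped over, and the force on the fingers dropped to about 1 N. The grip end measured y≈-84 to -89 mm with its top at z≈132 mm, which matches the 70° locked position. I did not see the pad's contact on the cassette directly, because it is under the bridge; I take it from the lever angle.

**Everything else:** the robot was clear of everything at the end. The spare cassette, cup and dropper bottle looked unmoved. In the last scene picture the finder labelled the spare cassette as the dropper bottle, but the wrist picture shows the bottle in its place. I did not measure the other objects again.

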